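# Open the counterweighted gate and unload the sample jar

## Task

The sample jar leaning in the grey angled rest is finished. Take the red grip and raise the counterweighted gate arm over its balance point so that it stays open by itself, then lift the jar out and stand it upright on the green pad in the free cell of the blue tray, letting go only once it stands there. Leave the gate open and do not disturb the other jars and things on the bench.

Things in the scene. Friction and masses are not known exactly. Their poses are not given: they have to be found in the camera images.
- rest: Fixed angled jar rest: grey base plate 10 mm thick, x -108 to +68, y -113 to +103 mm. Origin on the worktop plumb below the centre of the leaning jar's foot; z up, -x its front (towards the robot at yaw 0), +y its left. Position and yaw vary.
- rest_seat (a point): Centre of the jar's foot in the rest, at (0, 0, 45) mm of the rest. From here the jar's axis leans 0.50 rad (29 deg) to the rest's front: direction (-0.479, 0, 0.878). The aluminium pocket (outer width 87 mm in y) covers only the lowest 42 mm of the jar at the sides and 52 mm at the front, measured along its axis; top and far side are open.
- post_top (a point): Top of the fixed blue post (16 x 26 mm, 163 mm high) that carries the gate arm, at x -26, y -90 mm of the rest.
- gate (a joint): Angle of the gate arm, rad. 0 = closed: the arm lies level, 10 mm past the jar's cap, and bars its way out. Grows as the red grip rises, up to the stop at 1.70 (arm upright, 7 deg past vertical, away from the jar). It falls shut by itself below the balance point, about 0.76, and falls open beyond it; about 1 N at the grip lifts it.
- gate_hinge (a point): Centre of the gate's hinge, at (-56, -90, 147) mm of the rest; the hinge line runs along the rest's x, the closed arm along its +y. The frame turns with the arm (y along it to the grip). Arm: steel bar 12 mm thick, 170 mm long. Brass counterweight 40 mm in diameter, 30 mm long, 42 mm from the hinge, above and behind it when closed.
- gate_grip (a point): Middle of the red round grip, 18 mm in diameter, 66 mm long overall, parallel to the hinge, on the front (-x) of the arm's end. This point is 32 mm in front of the arm and 170 mm from the hinge line; at angle q it lies at (-88, -90 + 170 cos q, 147 + 170 sin q) mm of the rest. The grip can turn between fingers that stay plumb.
- jar_mid (a point): Centre of the sample jar, 50 mm from its foot (z along its axis to the cap). Clear jar with black cap, 0.13 to 0.24 kg, 100 mm tall, body 60 mm in diameter up to 86 mm, cap 54 mm in diameter above. Starts leaning 29 deg in the rest; a grasp along its axis, fingers either side of the upper body (70 to 75 mm from the foot), is clear of the pocket.
- tray: Fixed blue tray 272 x 92 x 34 mm with three cells in a row along its x (pitch 89 mm, each about 85 x 84 mm inside, floor 4 mm thick). Origin on the worktop under its centre; position and yaw vary.
- pad_top (a point): Top centre of the green round pad (62 mm diameter, 2 mm thick, its top 6 mm above the worktop) that marks the free cell of the tray; the cell varies. A jar standing on it has its centre 56 mm above the worktop.
- jar_a: A jar like the sample jar, 60 mm in diameter and 100 mm tall, upright in another cell of the tray; leave it alone. Origin: centre of its foot.
- jar_b: The second such jar in the tray; leave it alone. Origin: centre of its foot.
- beaker: Glass beaker 58 mm wide, 79 mm tall, standing in front of and between rest and tray; bystander. Origin: centre of its foot.
- vial_red: Vial with red cap, 27 mm wide, 62 mm tall, standing at the left front; bystander. Origin: centre of its foot.
- vial_white: Vial with white cap, 27 mm wide, 76 mm tall, standing behind; bystander. Origin: centre of its foot.
- wash_bottle: Wash bottle, 63 mm wide, 182 mm tall, at the back left; bystander. Origin on its underside.
- aerosol: Compressed-gas can with a thin straw, 51 mm wide, 124 mm tall, at the far left front; bystander. Origin on its underside.
- marker: Blue marker pen, 136 mm long, lying at the left front; bystander. Origin on its underside.
- tape: Roll of tape, 82 mm wide, 19 mm high, lying at the right front; bystander. Origin on its underside.
Not all that is in view belongs to the job. Leave any purple look-alike of the part that bears jar_mid alone.

How it is judged:
By the outcome, as a careful person would: the job done as asked, in the order asked, and still so for the second after the job is handed in, with the robot touching nothing.
It also fails if it takes over 64 s, if anything falls off the work surface, if the arm or the gripper's body presses on something with over 40 N, if the wrist force passes 120 N, or if a joint passes its speed limit or range.

## Robot

A 6-joint arm with a two-finger parallel gripper is mounted at the origin on a cart in front of the work surface, level with it; the furniture and walls round the work are solid. World frame = base frame: x ahead of the robot, y to its left, z up, the work surface at z = 0. Lengths are in m, angles in rad, forces in N, time in s.
With the tool pointing down it reaches from about 0.375 to 0.9 m from the base axis. Payload 3.1 kg.
Tool frame: the origin (TCP) lies midway between the tips of the shut fingers; the grasp point (between the pads) lies grasp_offset behind it (grasp_offset is the distance from the TCP to the grasp point, in m); z points along the fingers, y is the direction in which the jaws open and shut (so a half turn about z gives the same grasp; the last joint's range is limited). The gripper opens to 87 mm and grips with 3 to 60 N. Pads are 19 mm wide; open, the fingers measure 117 mm over their backs; the gripper's body (75 mm by 190 mm) begins 51 mm behind the grasp point.
Start: joints at [-1.375, 0.527, 1.433, -0, 1.181, -0.178], TCP at [0.229, -0.582, 0.223] pointing down, gripper open.
Joint ranges: [-3.08, 3.08], [-0.75, 2.2], [0.22, 2.44], [-1.43, 4.57], [0, 2.65], [-2.85, 2.85]. Speed limits (rad/s): [2.79, 2.79, 3.14, 3.14, 3.14, 3.14].

## Interface

Orientations are given as a 3x3 rotation matrix whose columns are the frame's x, y, z axes.
In Python, from workcell import * gives the robot as it stands.
- The arm moves only by the tool jog_arm, never from a script. Its argument "plan" is a list of rows, each an object of numbers: "claw": the opening, from 0 (shut) to 1 (fully open); "tx", "ty", "tz": the shift along the tool's x, y, z in mm; "spin": the turn about the tool's z in degrees. A call has 1 to 12 rows; each row shifts and turns the commanded pose from where the row before left it, along the tool's axes as they then stand; what a row does not reach is not made up. A row lasts 1/12 s, in which the tool goes at most 41.7 mm and 7.16 degrees, less where a joint would pass 70% of its speed; a pose out of reach is approached as far as the arm can. A call with a gripper value outside its range is refused whole. The fingers move at their own pace and stop on an object; "grip_force" is the grip in N (left out, the last holds). Time passes only in rows, so rows that do not move let the fingers close. It gives the time, the measured TCP pose, the force and the opening at its end, in the units of the state.
- sense(): the state, without advancing time (a new reading comes with each control period).
- read_camera(name): name is "side" or "top" or "wrist"; returns the picture (420x560x3 uint8, red, green, blue); there is no depth.
- camera_model(name): a dict with "fovy" (degrees; the focal length in pixels is half the picture's height over the tangent of half this angle, whatever the lens; pixels are square), "cx", "cy" (the principal point, pixels), "dist_coeffs" ([k1, k2, p1, p2, k3] as OpenCV has them; the pictures are not rectified), "extrinsics" (4x4, takes a point from camera to world coordinates). Camera axes: x right, y down, z forward; pixel columns grow to the right and rows downward; lengths in m; the calibration is good to about 2 mm. A picture is of the moment at which its call begins: read the wrist's pose just before it. camera_model takes no time and is no camera call; for the wrist camera it gives the pose at the moment of the call.
- close_job(): hands the job in, once; it reports no verdict.
Trained networks look in the newest picture that a camera, given by its name, has taken for a name from the list of things; names that differ only in an ending like _2 or _b are one class to them, and where a whole thing is asked for, a point or a joint stands for the part that bears it (a point fixed in the world has none). Each returns a list of dicts, best first, with "conf" (0 to 1); they miss things now and then, are a little off and sometimes report something else, mostly with a low value. They report only what shows in the picture. A call takes as long as a camera call. They do not tell look-alikes from the thing itself.
- spot_in(query, camera): "location" ([x, y, z] in m, in world coordinates, good to about 4 mm: the middle of the surface that is visible of it).
- trace(query, camera): "pixels" (420x560 bool, what is visible of it).
- landmark_of(query, camera): "location" ([x, y, z] in m, in world coordinates, good to about 4 mm: a listed point, or the origin of a listed thing).
The state is a dict: "time_s": time; "qpos": joint angles; "qvel": joint speeds; "tau": joint torques, N m; "eef_pos": TCP position; "tool_rot": TCP orientation; "wrist_force": force on the tool from outside, world axes, zero at the start; "wrist_torque": the same for the moment, N m; "gripper_width": finger opening in m.
Only numpy, scipy, OpenCV 4.12 (cv2) and the standard library are available. Lean on these libraries where they do the work, as an engineer would, in place of code of your own. Each camera call takes 0.05 s, during which the arm holds its last target. There are 200 camera calls.

## Working session

There is one attempt and no reset: what is moved stays moved. The work goes in short steps, Python scripts to look and compute and a tool call to move; the robot and the scene stay as the last step left them, time stands still between calls to the robot, and variables do not carry over. Pictures are saved under pics/ and viewed, about 8 in all and at most 12, crops included, and the job is handed in when it is done.

Besides the shell and the picture viewer there is one more tool, called as name(argument=value, ...), one argument or row to a line, values as JSON. jog_arm: Moves the arm, as the interface text tells. Its arguments: {"type":"object","properties":{"plan":{"type":"array","items":{"type":"object","properties":{"claw":{"type":"number"},"tx":{"type":"number"},"ty":{"type":"number"},"tz":{"type":"number"},"spin":{"type":"number"}}}},"grip_force":{"type":"number"}},"required":["plan"]}

```bash
ls; mkdir -p pics
python3 - <<'E'
from workcell import *
import cv2,numpy as np
s=sense();print({k:np.round(v,3).tolist() for k,v in s.items()})
try: print(grasp_offset)
except Exception as e: print(e)
for c in ("side","top"):
    im=read_camera(c); cv2.imwrite(f"pics/{c}0.png",im[:,:,::-1])
    m=camera_model(c);print(c,m["fovy"],np.round(m["extrinsics"],3).tolist())
    for q in ["rest","rest_seat","post_top","gate_hinge","gate_grip","jar_mid","tray","pad_top","jar_a","beaker","vial_red","vial_white","wash_bottle","aerosol","marker","tape"]:
        print(q,[(round(d["conf"],2),np.round(d["location"],3).tolist()) for d in landmark_of(q,c)][:4])
print(sense()["time_s"])
E
```

```text
pics
{'time_s': 0.0, 'qpos': [-1.375, 0.528, 1.434, -0.0, 1.181, -0.178], 'qvel': [-0.0, -0.002, -0.001, -0.0, -0.0, 0.001], 'tau': [-0.001, -44.005, -17.659, 0.063, 0.058, -0.0], 'eef_pos': [0.229, -0.581, 0.222], 'tool_rot': [[0.931, 0.366, -0.0], [0.366, -0.931, 0.002], [0.0, -0.002, -1.0]], 'wrist_force': [0.189, 0.279, -0.245], 'wrist_torque': [0.03, -0.016, -0.005], 'gripper_width': 0.087}
0.0187
side 49.91536644249622 [[-1.0, -0.01, -0.01, 0.611], [0.002, 0.616, -0.788, 1.134], [0.014, -0.788, -0.616, 0.928], [0.0, 0.0, 0.0, 1.0]]
rest [(0.78, [0.62, 0.1, 0.004])]
rest_seat [(0.59, [0.618, 0.096, 0.05])]
post_top [(0.78, [0.616, 0.005, 0.164])]
gate_hinge [(0.75, [0.579, 0.003, 0.146])]
gate_grip [(0.73, [0.514, 0.161, 0.146]), (0.52, [0.578, 0.0, 0.146]), (0.45, [0.398, 0.525, 0.002])]
jar_mid [(0.93, [0.592, 0.092, 0.09]), (0.6, [0.402, 0.15, 0.031])]
tray [(0.58, [0.576, -0.149, -0.004])]
pad_top [(0.66, [0.488, -0.146, 0.006])]
jar_a [(0.91, [0.664, -0.154, 0.006])]
beaker [(0.86, [0.367, 0.027, -0.001])]
vial_red [(0.52, [0.389, 0.314, -0.001])]
vial_white [(0.59, [0.798,
[... 667 characters left out ...]
094, 0.089]), (0.72, [0.403, 0.146, 0.034]), (0.38, [0.616, 0.098, 0.042])]
tray [(0.82, [0.572, -0.154, -0.003])]
pad_top [(0.61, [0.49, -0.149, 0.006])]
jar_a [(0.82, [0.571, -0.154, 0.005]), (0.77, [0.664, -0.158, 0.005]), (0.58, [0.617, 0.097, 0.043])]
beaker [(0.76, [0.37, 0.032, -0.002]), (0.65, [0.663, -0.153, 0.007]), (0.62, [0.593, 0.092, 0.088]), (0.3, [0.488, -0.149, 0.009])]
vial_red [(0.49, [0.386, 0.316, 0.002])]
vial_white [(0.63, [0.576, -0.151, -0.003]), (0.44, [0.792, -0.01, -0.001]), (0.28, [0.662, -0.152, 0.006])]
wash_bottle [(0.69, [0.784, 0.15, 0.0])]
aerosol [(0.58, [0.401, 0.529, 0.001])]
marker [(0.75, [0.388, 0.411, -0.001])]
tape [(0.84, [0.386, -0.355, 0.0])]
1.7
```

View pics/side0.png

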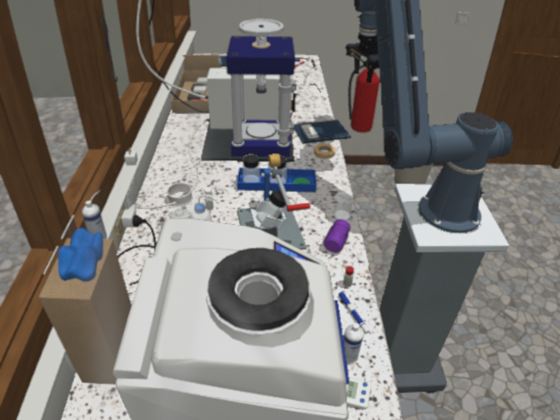

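View pics/top0.png

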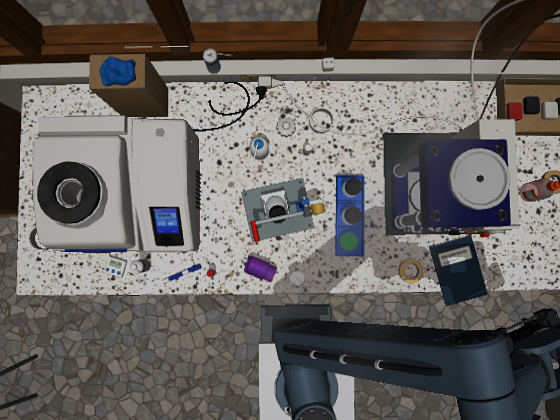

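Candidates for the sample jar:
- The clear jar with a black cap leaning in the rest: top (278,210), side (270,208). **This is the one to take.**
- The purple look-alike lying down: top (261,268), side (337,235). Leave it.
- The two tray jars: top (352,187) and (350,215).

The red grip is at top (255,231) and the green pad at (349,241). Next I check the jar in a close crop and fit the poses.

```bash
cat > h.py <<'E'
from workcell import *
import cv2,numpy as np
from scipy.optimize import least_squares
R={"rest":(0,0,0),"rest_seat":(0,0,.045),"post_top":(-.026,-.09,.163),"gate_hinge":(-.056,-.09,.147),"gate_grip":(-.088,.08,.147),"jar_mid":(-.024,0,.0889)}
def fit(obs):
    f=lambda p:np.concatenate([[*( np.array([[np.cos(p[2]),-np.sin(p[2])],[np.sin(p[2]),np.cos(p[2])]])@np.array(R[k][:2])+p[:2]-np.array(l[:2]))] for k,l in obs])
    return least_squares(f,[.618,.1,.2],loss="soft_l1",f_scale=.004)
def w(p,v):
    c,s=np.cos(p[2]),np.sin(p[2]);return np.array([p[0]+c*v[0]-s*v[1],p[1]+s*v[0]+c*v[1],v[2]])
E
python3 - <<'E'
from h import *
obs=[]
tr=[]
for n in range(3):
  for c in ("side","top"):
    im=read_camera(c)
    for q in R:
        d=landmark_of(q,c)
        for e in d:
            if np.linalg.norm(e["location"]-w([.6175,.1,.2],R[q]))<.025: obs.append((q,np.array(e["location"])));break
    for q in("tray","pad_top","jar_a"):
        tr+= [(q,c,*np.round(e["location"],3)) for e in landmark_of(q,c)]
r=fit(obs);print(r.x,np.degrees(r.x[2]),len(obs));print(np.round(r.fun.reshape(-1,2)*1000,1).tolist())
for k in R: print(k,w(r.x,R[k]))
for t in tr:print(*t)
cv2.imwrite("pics/crop.png",cv2.resize(im[165:285,215:375,::-1],None,fx=5,fy=5,interpolation=cv2.INTER_CUBIC))
print(sense()["time_s"])
E
```

```text
[0.6169858  0.09954706 0.2110083 ] 12.089885168066672 36
[[2.7, 0.1], [-1.1, 5.3], [-1.2, -0.8], [-0.0, 0.7], [0.8, 0.0], [-0.1, 3.2], [-3.8, -0.5], [2.7, 0.6], [0.7, -1.7], [-0.7, -3.2], [-0.8, -1.5], [1.0, 1.9], [0.2, -2.6], [-0.9, 4.7], [-3.5, 1.1], [-1.4, -0.8], [-1.9, -2.4], [3.6, -0.4], [-2.4, -1.4], [3.1, -1.7], [-1.9, -0.6], [-0.4, 2.8], [2.5, -4.5], [-0.1, -0.9], [0.8, -0.6], [1.3, 4.0], [-1.8, -0.3], [1.9, 0.2], [1.9, -2.4], [0.9, 2.5], [-0.9, -0.2], [1.8, 2.2], [0.4, -1.0], [-2.6, 0.2], [-1.7, -1.6], [1.1, 2.2]]
rest [0.6169858  0.09954706 0.        ]
rest_seat [0.6169858  0.09954706 0.045     ]
post_top [0.61041261 0.00609765 0.163     ]
gate_hinge [ 5.810780e-01 -1.857284e-04  1.470000e-01]
gate_grip [0.51418194 0.15934144 0.147     ]
jar_mid [0.59351811 0.09452036 0.0889    ]
tray side 0.577 -0.147 -0.001
pad_top side 0.487 -0.148 0.007
pad_top side 0.617 0.095 0.05
jar_a side 0.664 -0.154 0.007
jar_a side 0.57 -0.151 0.006
tray top 0.576 -0.151 -0.003
tray top 0.593 0.094 0.09
pad_top top 0.793 -0.01 -0.0
jar_a top 0.664 -0.152 0.004
jar_a top 0.596 0.094 0.088
jar_a top 0.574 -0.15 0.002
tray side 0.575 -0.148 -0.002
tray side 0.613 0.006 0.164
pad_top side 0.493 -0.146 0.007
jar_a side 0.572 -0.148 0.005
jar_a side 0.666 -0.154 0.004
jar_a side 0.397 0.526 0.0
tray top 0.575 -0.154 -0.0
pad_top top 0.487 -0.151 0.005
jar_a top 0.575 -0.151 0.002
jar_a top 0.666 -0.154 0.008
tray side 0.574 -0.152 0.009
pad_top side 0.491 -0.143 0.006
jar_a side 0.571 -0.15 0.007
jar_a side 0.666 -0.154 0.007
tray top 0.575 -0.151 -0.002
pad_top top 0.486 -0.15 0.007
pad_top top 0.593 0.094 0.088
jar_a top 0.571 -0.155 0.003
jar_a top 0.666 -0.151 0.005
4.7
```

View pics/crop.png

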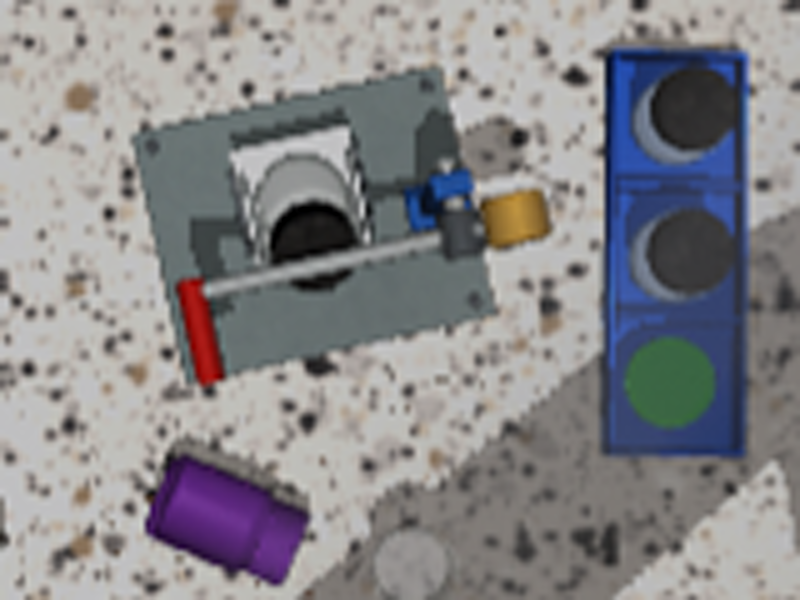

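The crop confirms it. The clear jar with the black cap is at crop (310,230) under the gate arm, and the red grip is at (205,330). The purple look-alike lies at (225,520) and the free pad is at (670,382). Next I travel to above the grip.

jog_arm(
  plan=[
    {"tz": -35,"spin": 4.7,"claw": 0.5},
    {"tz": -35,"spin": 4.7,"claw": 0.5},
    {"tx": 19.7,"ty": -30.2},
    {"tx": 19.7,"ty": -30.2},
    {"tx": 19.7,"ty": -30.2},
    {"tx": 19.7,"ty": -30.2},
    {"tx": 19.7,"ty": -30.2},
    {"tx": 19.7,"ty": -30.2},
    {"tx": 19.7,"ty": -30.2},
    {"tx": 19.7,"ty": -30.2},
    {"tx": 19.7,"ty": -30.2},
    {"tx": 19.7,"ty": -30.2},
  ],
  grip_force=15,
)

```text
$.plan[0]: bad value
```

jog_arm(
  plan=[
    {"tx": 19.7,"ty": -30.2},
    {"tx": 19.7,"ty": -30.2},
    {"tx": 19.7,"ty": -30.2},
    {"tx": 19.7,"ty": -30.2},
    {"tx": 19.7,"ty": -30.2},
    {"tx": 19.7,"ty": -30.2},
    {"tx": 19.7,"ty": -30.2},
    {"tx": 19.7,"ty": -30.2},
    {"tx": 19.7,"ty": -30.2},
    {"tx": 19.7,"ty": -30.2},
    {"tx": 0},
    {"tx": 0},
  ],
)

```text
$.plan[0]: bad value
```

jog_arm(
  plan=[
    {"tx": 0,"ty": 0,"tz": -35,"spin": 4.7,"claw": 0.5},
    {"tx": 0,"ty": 0,"tz": -35,"spin": 4.7,"claw": 0.5},
    {"tx": 19.7,"ty": -30.2,"tz": 0,"spin": 0,"claw": 0.5},
    {"tx": 19.7,"ty": -30.2,"tz": 0,"spin": 0,"claw": 0.5},
    {"tx": 19.7,"ty": -30.2,"tz": 0,"spin": 0,"claw": 0.5},
    {"tx": 19.7,"ty": -30.2,"tz": 0,"spin": 0,"claw": 0.5},
    {"tx": 19.7,"ty": -30.2,"tz": 0,"spin": 0,"claw": 0.5},
    {"tx": 19.7,"ty": -30.2,"tz": 0,"spin": 0,"claw": 0.5},
    {"tx": 19.7,"ty": -30.2,"tz": 0,"spin": 0,"claw": 0.5},
    {"tx": 19.7,"ty": -30.2,"tz": 0,"spin": 0,"claw": 0.5},
    {"tx": 19.7,"ty": -30.2,"tz": 0,"spin": 0,"claw": 0.5},
    {"tx": 19.7,"ty": -30.2,"tz": 0,"spin": 0,"claw": 0.5},
  ],
  grip_force=15,
)

```text
time_s: 5.7
eef_pos: [0.3586, -0.2434, 0.2928]
tool_rot: [[0.978, 0.209, 0.001], [0.209, -0.978, -0.0], [0.0, 0.001, -1.0]]
wrist_force: [0.8, -0.7, 1.0]
gripper_width: 0.0436
```

jog_arm(
  plan=[
    {"tx": 21.5,"ty": -32.8,"tz": 0,"spin": 0,"claw": 0.5},
    {"tx": 21.5,"ty": -32.8,"tz": 0,"spin": 0,"claw": 0.5},
    {"tx": 21.5,"ty": -32.8,"tz": 0,"spin": 0,"claw": 0.5},
    {"tx": 21.5,"ty": -32.8,"tz": 0,"spin": 0,"claw": 0.5},
    {"tx": 21.5,"ty": -32.8,"tz": 0,"spin": 0,"claw": 0.5},
    {"tx": 21.5,"ty": -32.8,"tz": 0,"spin": 0,"claw": 0.5},
    {"tx": 21.5,"ty": -32.8,"tz": 0,"spin": 0,"claw": 0.5},
    {"tx": 21.5,"ty": -32.8,"tz": 0,"spin": 0,"claw": 0.5},
    {"tx": 21.5,"ty": -32.8,"tz": 0,"spin": 0,"claw": 0.5},
    {"tx": 21.5,"ty": -32.8,"tz": 0,"spin": 0,"claw": 0.5},
    {"tx": 21.5,"ty": -32.8,"tz": 0,"spin": 0,"claw": 0.5},
    {"tx": 0,"ty": 0,"tz": 0,"spin": 0,"claw": 0.5},
  ],
)

```text
time_s: 6.7
eef_pos: [0.5163, 0.1632, 0.2928]
tool_rot: [[0.977, 0.215, 0.004], [0.215, -0.977, 0.004], [0.004, -0.003, -1.0]]
wrist_force: [0.6, -0.6, -0.4]
gripper_width: 0.0437
```

Run:
```python
from h import *
m=camera_model("wrist");im=read_camera("wrist");s=sense();print(s["eef_pos"],s["time_s"],m["extrinsics"][:3,3])
cv2.imwrite("pics/w1.png",im[:,:,::-1])
p=[.617,.0995,.211]
for q in R: print(q,np.round(w(p,R[q]),3),[(round(e["conf"],2),np.round(e["location"],3).tolist()) for e in landmark_of(q,"wrist")][:3])
im=read_camera("side");cv2.imwrite("pics/s1.png",cv2.resize(im[60:270,170:450,::-1],None,fx=2.8,fy=2.8,interpolation=cv2.INTER_CUBIC))
```

```text
[0.51488844 0.16033216 0.29244491] 6.75 [0.58476395 0.17848403 0.45589245]
rest [0.617 0.1   0.   ] [(0.59, [0.611, 0.101, 0.002])]
rest_seat [0.617 0.1   0.045] []
post_top [0.61  0.006 0.163] [(0.84, [0.615, 0.008, 0.166])]
gate_hinge [ 0.581 -0.     0.147] [(0.75, [0.579, 0.004, 0.149])]
gate_grip [0.514 0.159 0.147] [(0.57, [0.515, 0.162, 0.149])]
jar_mid [0.594 0.094 0.089] [(0.96, [0.396, 0.15, 0.029]), (0.65, [0.594, 0.096, 0.09])]
```

View pics/w1.png

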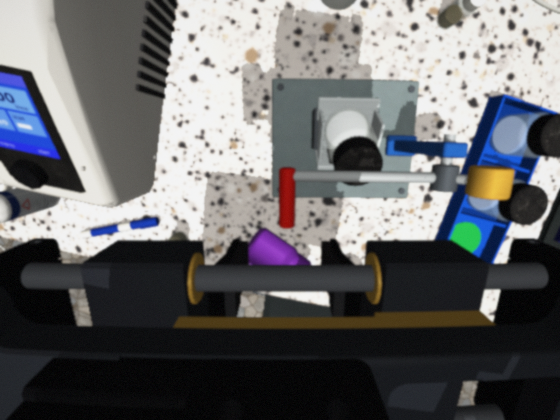

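View pics/s1.png

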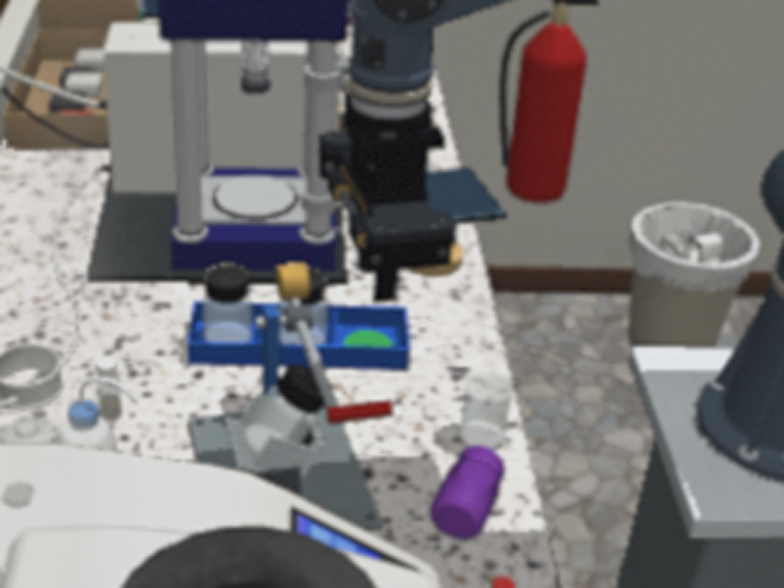

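The wrist view shows the closed arm with the grip at (287,198), plus the purple jar under the finger mechanism. The side crop shows the gripper hanging at the right, clear of the gate. The gripper body is a concern next to the opened gate, so I check its width by projecting it into the wrist image.

Run:
```python
from h import *
m=camera_model("wrist");s=sense();E=m["extrinsics"];f=210/np.tan(np.radians(m["fovy"]/2))
K=np.array([[f,0,m["cx"]],[0,f,m["cy"]],[0,0,1]]);iv=np.linalg.inv(E)
def pj(v):
    P=s["eef_pos"]+s["tool_rot"]@np.array(v)
    c=iv[:3,:3]@P+iv[:3,3]
    return cv2.projectPoints(c.reshape(1,1,3),np.zeros(3),np.zeros(3),K,np.array(m["dist_coeffs"]))[0].ravel().round(0),c[2].round(3)
print(m["fovy"],m["dist_coeffs"])
print("R rel",np.round(s["tool_rot"].T@E[:3,:3],2).tolist(),s["tool_rot"].T@(E[:3,3]-s["eef_pos"]))
for y in(-.095,-.0585,-.0375,-.022,.022,.0375,.0585,.095):
    print(y,[pj((x,y,z)) for x,z in((.0375,-.07),(-.0375,-.07),(.0095,0),(0.0095,-.05))])
```

```text
71.84594861021979 [-0.05119477  0.          0.          0.          0.        ]
R rel [[-0.0, -0.97, -0.26], [1.0, -0.0, 0.0], [-0.0, -0.26, 0.97]] [ 0.07083231 -0.00064127 -0.16281084]
-0.095 [(array([ 19., 236.]), np.float64(0.098)), (array([ 65., 401.]), np.float64(0.117)), (array([129., 241.]), np.float64(0.173)), (array([ 72., 281.]), np.float64(0.125))]
-0.0585 [(array([117., 237.]), np.float64(0.098)), (array([147., 405.]), np.float64(0.117)), (array([188., 242.]), np.float64(0.173)), (array([152., 282.]), np.float64(0.125))]
-0.0375 [(array([176., 237.]), np.float64(0.098)), (array([196., 406.]), np.float64(0.117)), (array([223., 242.]), np.float64(0.173)), (array([199., 282.]), np.float64(0.125))]
-0.022 [(array([221., 237.]), np.float64(0.098)), (array([233., 407.]), np.float64(0.117)), (array([248., 242.]), np.float64(0.173)), (array([235., 283.]), np.float64(0.125))]
0.022 [(array([351., 237.]), np.float64(0.098)), (array([339., 407.]), np.float64(0.117)), (array([322., 242.]), np.float64(0.173)), (array([337., 282.]), np.float64(0.125))]
0.0375 [(array([396., 237.]), np.float64(0.098)), (array([376., 406.]), np.float64(0.117)), (array([348., 242.]), np.float64(0.173)), (array([372., 282.]), np.float64(0.125))]
0.0585 [(array([455., 237.]), np.float64(0.098)), (array([425., 404.]), np.float64(0.118)), (array([383., 241.]), np.float64(0.173)), (array([420., 282.]), np.float64(0.125))]
0.095 [(array([552., 236.]), np.float64(0.098)), (array([506., 400.]), np.float64(0.118)), (array([442., 241.]), np.float64(0.173)), (array([499., 280.]), np.float64(0.125))]
```

The projection shows the 190 mm body side lies along the jaw axis. I'll therefore grasp the jar later with the tool turned about 14°, and high enough to clear the post. The gate comes first.

jog_arm(
  plan=[
    {"tx": 0,"ty": 0,"tz": 40,"spin": 0,"claw": 0.5},
    {"tx": 0,"ty": 0,"tz": 40,"spin": 0,"claw": 0.5},
    {"tx": 0,"ty": 0,"tz": 40,"spin": 0,"claw": 0.5},
    {"tx": 0,"ty": 0,"tz": 30,"spin": 0,"claw": 0.5},
    {"tx": 0,"ty": 0,"tz": 14,"spin": 0,"claw": 0.5},
    {"tx": 0,"ty": 0,"tz": 0,"spin": 0,"claw": 0},
    {"tx": 0,"ty": 0,"tz": 0,"spin": 0,"claw": 0},
    {"tx": 0,"ty": 0,"tz": 0,"spin": 0,"claw": 0},
    {"tx": 0,"ty": 0,"tz": 0,"spin": 0,"claw": 0},
    {"tx": 0,"ty": 0,"tz": 0,"spin": 0,"claw": 0},
  ],
  grip_force=8,
)

```text
time_s: 7.93
eef_pos: [0.5148, 0.1602, 0.1302]
tool_rot: [[0.979, 0.205, 0.003], [0.205, -0.979, 0.007], [0.004, -0.006, -1.0]]
wrist_force: [-0.2, 16.4, 0.3]
gripper_width: 0.018
```

jog_arm(
  plan=[
    {"tx": 0,"ty": -1.5,"tz": 0,"spin": 0,"claw": 0},
    {"tx": 0,"ty": 1.9,"tz": -25.4,"spin": 0,"claw": 0},
    {"tx": 0,"ty": 5.7,"tz": -24.8,"spin": 0,"claw": 0},
    {"tx": 0,"ty": 9.3,"tz": -23.7,"spin": 0,"claw": 0},
    {"tx": 0,"ty": 12.8,"tz": -22,"spin": 0,"claw": 0},
  ],
)

```text
time_s: 8.35
eef_pos: [0.5197, 0.1336, 0.2278]
tool_rot: [[0.978, 0.209, 0.002], [0.209, -0.978, 0.008], [0.004, -0.007, -1.0]]
wrist_force: [-0.8, 9.8, 4.0]
gripper_width: 0.018
```

jog_arm(
  plan=[
    {"tx": 0,"ty": 15.9,"tz": -19.9,"spin": 0,"claw": 0},
    {"tx": 0,"ty": 18.7,"tz": -17.3,"spin": 0,"claw": 0},
    {"tx": 0,"ty": 21.1,"tz": -14.3,"spin": 0,"claw": 0},
    {"tx": 0,"ty": 23,"tz": -11,"spin": 0,"claw": 0},
    {"tx": 0,"ty": 24.4,"tz": -7.4,"spin": 0,"claw": 0},
    {"tx": 0,"ty": 25.2,"tz": -3.7,"spin": 0,"claw": 0},
    {"tx": 0,"ty": 17,"tz": -0.4,"spin": 0,"claw": 0},
    {"tx": 0,"ty": 0,"tz": 0,"spin": 0,"claw": 0},
  ],
)

```text
time_s: 9.02
eef_pos: [0.5518, -0.0164, 0.3013]
tool_rot: [[0.979, 0.206, 0.005], [0.206, -0.979, -0.004], [0.004, 0.005, -1.0]]
wrist_force: [-1.9, -1.9, 7.4]
gripper_width: 0.0175
```

jog_arm(
  plan=[
    {"tx": 0,"ty": 0,"tz": 0,"spin": 0,"claw": 0.75},
    {"tx": 0,"ty": 0,"tz": 0,"spin": 0,"claw": 0.75},
    {"tx": 0,"ty": 0,"tz": 0,"spin": 0,"claw": 0.75},
    {"tx": 0,"ty": 0,"tz": 0,"spin": 0,"claw": 0.75},
    {"tx": 0,"ty": 0,"tz": 0,"spin": 0,"claw": 0.75},
    {"tx": 0,"ty": 0,"tz": 0,"spin": 0,"claw": 0.75},
    {"tx": 0,"ty": 0,"tz": -30,"spin": 0,"claw": 0.75},
    {"tx": 0,"ty": 0,"tz": -30,"spin": 0,"claw": 0.75},
    {"tx": 0,"ty": -40,"tz": -10,"spin": 0,"claw": 0.75},
    {"tx": 0,"ty": -40,"tz": 0,"spin": 0,"claw": 0.75},
    {"tx": 0,"ty": -30,"tz": 0,"spin": 0,"claw": 0.75},
    {"tx": 0,"ty": 0,"tz": 0,"spin": 0,"claw": 0.75},
  ],
)

```text
time_s: 10.02
eef_pos: [0.5251, 0.1005, 0.3687]
tool_rot: [[0.977, 0.215, -0.001], [0.215, -0.977, 0.004], [-0.001, -0.004, -1.0]]
wrist_force: [-0.6, -0.1, -0.5]
gripper_width: 0.0652
```

Run:
```python
from h import *
im=read_camera("wrist");s=sense();print(s["eef_pos"],s["time_s"])
cv2.imwrite("pics/w2.png",im[:,:,::-1])
p=[.617,.0995,.211]
for q in list(R)+["tray","pad_top","jar_a"]: print(q,np.round(w(p,R[q]),3) if q in R else "",[(round(e["conf"],2),np.round(e["location"],3).tolist()) for e in landmark_of(q,"wrist")][:3])
print("open grip expected",w(p,(-.088,-.09+.17*np.cos(1.7),.147+.17*np.sin(1.7))))
for c in("side","top"):
    read_camera(c); print(c,[(round(e["conf"],2),np.round(e["location"],3).tolist()) for e in landmark_of("gate_grip",c)])
```

```text
[0.52604795 0.09803344 0.36844464] 10.0667
rest [0.617 0.1   0.   ] [(0.48, [0.618, 0.1, 0.043])]
rest_seat [0.617 0.1   0.045] [(0.78, [0.617, 0.101, 0.044])]
post_top [0.61  0.006 0.163] [(0.84, [0.614, 0.005, 0.163])]
gate_hinge [ 0.581 -0.     0.147] [(0.84, [0.578, 0.001, 0.151])]
gate_grip [0.514 0.159 0.147] [(0.95, [0.555, -0.027, 0.318])]
jar_mid [0.594 0.094 0.089] [(0.75, [0.4, 0.146, 0.027]), (0.58, [0.594, 0.096, 0.09])]
tray  [(0.76, [0.574, -0.152, -0.004])]
pad_top  [(0.8, [0.489, -0.148, 0.005])]
jar_a  [(0.95, [0.664, -0.155, 0.005]), (0.9, [0.569, -0.149, 0.007])]
open grip expected [ 0.55438851 -0.02835229  0.31558302]
side [(0.93, [0.552, -0.031, 0.316])]
top [(0.75, [0.554, -0.024, 0.319]), (0.67, [0.575, -0.152, -0.0])]
```

View pics/w2.png

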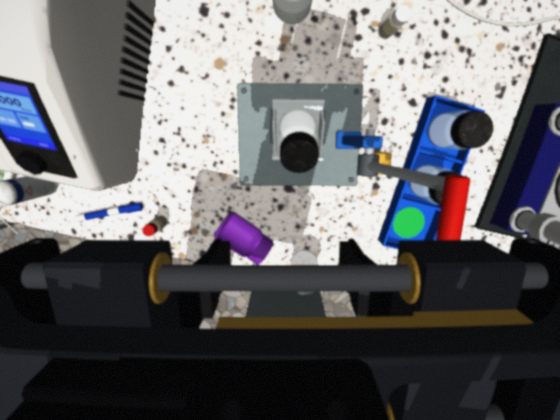

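The gate is resting open: the grip is seen at (455,207), and located at (0.554,-0.027,0.317) against (0.554,-0.028,0.316) expected at the stop. The sample jar is at (298,140), and the pad at (408,222) is free. Next I go above the jar with the tool turned.

jog_arm(
  plan=[
    {"tx": 30,"ty": 8.4,"tz": 0,"spin": 0,"claw": 1},
    {"tx": 29.7,"ty": 8.3,"tz": 0,"spin": 0,"claw": 1},
    {"tx": 0,"ty": 0,"tz": 0,"spin": -5,"claw": 1},
    {"tx": 0,"ty": 0,"tz": 0,"spin": -5,"claw": 1},
    {"tx": 0,"ty": 0,"tz": 0,"spin": -5,"claw": 1},
    {"tx": 0,"ty": 0,"tz": 0,"spin": 0,"claw": 1},
    {"tx": 0,"ty": 0,"tz": 0,"spin": 0,"claw": 1},
    {"tx": 0,"ty": 0,"tz": 0,"spin": 0,"claw": 1},
  ],
)

```text
time_s: 11.38
eef_pos: [0.5892, 0.0913, 0.3685]
tool_rot: [[0.891, 0.454, 0.0], [0.454, -0.891, -0.0], [0.0, 0.0, -1.0]]
wrist_force: [0.0, 0.2, -0.4]
gripper_width: 0.0873
```

jog_arm(
  plan=[
    {"tx": 0,"ty": -3.4,"tz": 30,"spin": 0,"claw": 1},
    {"tx": 0,"ty": 0,"tz": 40,"spin": 0,"claw": 1},
    {"tx": 0,"ty": 0,"tz": 40,"spin": 0,"claw": 1},
    {"tx": 0,"ty": 0,"tz": 40,"spin": 0,"claw": 1},
    {"tx": 0,"ty": 0,"tz": 40,"spin": 0,"claw": 1},
    {"tx": 0,"ty": 0,"tz": 30,"spin": 0,"claw": 1},
    {"tx": 0,"ty": 0,"tz": 20,"spin": 0,"claw": 1},
    {"tx": 0,"ty": 0,"tz": 15,"spin": 0,"claw": 1},
    {"tx": 0,"ty": 0,"tz": 0,"spin": 0,"claw": 1},
  ],
)

```text
time_s: 12.13
eef_pos: [0.5852, 0.0943, 0.11]
tool_rot: [[0.891, 0.454, -0.007], [0.454, -0.891, 0.0], [-0.006, -0.003, -1.0]]
wrist_force: [-1.1, -0.3, 0.0]
gripper_width: 0.087
```

Run:
```python
from h import *
im=read_camera("wrist");s=sense();print(s["eef_pos"],s["time_s"])
im2=read_camera("side")
cv2.imwrite("pics/w3.png",np.hstack([cv2.resize(im,(400,300)),cv2.resize(im2[110:230,210:370],(400,300),interpolation=cv2.INTER_CUBIC)])[:,:,::-1])
```

```text
[0.58652059 0.09433012 0.11194397] 12.1833
```

View pics/w3.png

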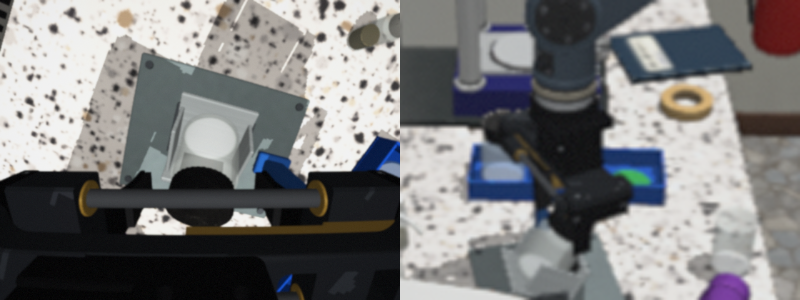

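The cap at (200,195) sits centred between the fingers, and the post is clear behind at (275,165). I lower the last bit and close gently.

jog_arm(
  plan=[
    {"tx": 1.3,"ty": 0,"tz": 7,"spin": 0,"claw": 1},
    {"tx": 0,"ty": 0,"tz": 6,"spin": 0,"claw": 1},
    {"tx": 0,"ty": 0,"tz": 0,"spin": 0,"claw": 1},
    {"tx": 0,"ty": 0,"tz": 0,"spin": 0,"claw": 0.5},
    {"tx": 0,"ty": 0,"tz": 0,"spin": 0,"claw": 0.5},
    {"tx": 0,"ty": 0,"tz": 0,"spin": 0,"claw": 0.5},
    {"tx": 0,"ty": 0,"tz": 0,"spin": 0,"claw": 0.5},
    {"tx": 0,"ty": 0,"tz": 0,"spin": 0,"claw": 0.5},
  ],
  grip_force=6,
)

```text
time_s: 12.9
eef_pos: [0.589, 0.0949, 0.1007]
tool_rot: [[0.89, 0.455, 0.001], [0.455, -0.89, -0.0], [0.0, 0.0, -1.0]]
wrist_force: [0.1, -0.5, 0.2]
gripper_width: 0.0616
```

jog_arm(
  plan=[
    {"tx": 0,"ty": 0,"tz": 0,"spin": 0,"claw": 0.5},
    {"tx": 0,"ty": 0,"tz": 0,"spin": 0,"claw": 0.5},
    {"tx": 0,"ty": 0,"tz": -8,"spin": 0,"claw": 0.5},
    {"tx": 0,"ty": 0,"tz": -8,"spin": 0,"claw": 0.5},
    {"tx": 0,"ty": 0,"tz": 0,"spin": 0,"claw": 0.5},
  ],
  grip_force=18,
)

```text
time_s: 13.32
eef_pos: [0.59, 0.0949, 0.1183]
tool_rot: [[0.89, 0.455, 0.003], [0.455, -0.89, -0.0], [0.003, 0.001, -1.0]]
wrist_force: [0.3, -0.2, -1.2]
gripper_width: 0.0587
```

jog_arm(
  plan=[
    {"tx": 0,"ty": 0,"tz": -15,"spin": 0,"claw": 0.5},
    {"tx": 0,"ty": 0,"tz": -20,"spin": 0,"claw": 0.5},
    {"tx": 0,"ty": 0,"tz": -25,"spin": 0,"claw": 0.5},
    {"tx": 0,"ty": 0,"tz": -25,"spin": 0,"claw": 0.5},
    {"tx": 0,"ty": 0,"tz": 0,"spin": 0,"claw": 0.5},
  ],
)

```text
time_s: 13.73
eef_pos: [0.5924, 0.095, 0.2069]
tool_rot: [[0.89, 0.455, 0.011], [0.455, -0.89, -0.0], [0.01, 0.005, -1.0]]
wrist_force: [1.0, -0.2, -0.1]
gripper_width: 0.0589
```

Run:
```python
from h import *
im=read_camera("wrist");s=sense();print(s["eef_pos"],s["wrist_force"],s["time_s"])
im2=read_camera("side")
print(landmark_of("jar_mid","side")[:2])
print(landmark_of("gate_grip","side")[:2])
cv2.imwrite("pics/w4.png",np.hstack([cv2.resize(im,(400,300)),cv2.resize(im2[110:230,210:370],(400,300),interpolation=cv2.INTER_CUBIC)])[:,:,::-1])
```

```text
[0.59102918 0.0949436  0.20452116] [-0.66619597  0.14911246 -1.82965973] 13.7833
[{'location': [0.5919, 0.096, 0.1952], 'conf': 0.95}, {'location': [0.4005, 0.1509, 0.0309], 'conf': 0.95}]
[{'location': [0.553, -0.0275, 0.3156], 'conf': 0.55}]
```

View pics/w4.png

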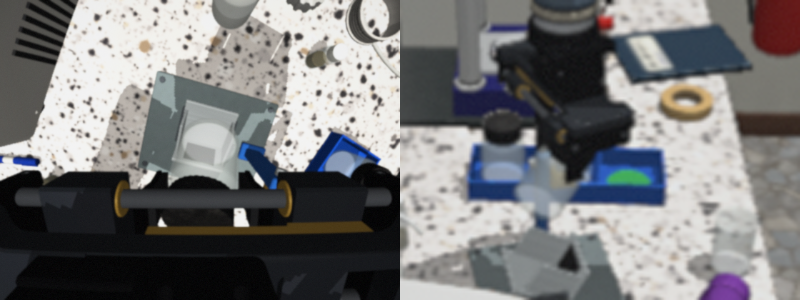

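The jar is held and clear of the pocket, visible in the side half at (545,190), and the gate is still open. I raise it above the gate, then turn it so the lean lies along the tray.

jog_arm(
  plan=[
    {"tx": 0,"ty": 0,"tz": -30,"spin": 0,"claw": 0.5},
    {"tx": 0,"ty": 0,"tz": -35,"spin": 0,"claw": 0.5},
    {"tx": 0,"ty": 0,"tz": -40,"spin": 0,"claw": 0.5},
    {"tx": 0,"ty": 0,"tz": -40,"spin": 0,"claw": 0.5},
    {"tx": 0,"ty": 0,"tz": -40,"spin": 0,"claw": 0.5},
    {"tx": 0,"ty": 0,"tz": -40,"spin": 0,"claw": 0.5},
    {"tx": 0,"ty": 0,"tz": 0,"spin": 0,"claw": 0.5},
    {"tx": 0,"ty": 0,"tz": 0,"spin": 7,"claw": 0.5},
    {"tx": 0,"ty": 0,"tz": 0,"spin": 7,"claw": 0.5},
    {"tx": 0,"ty": 0,"tz": 0,"spin": 7,"claw": 0.5},
    {"tx": 0,"ty": 0,"tz": 0,"spin": 7,"claw": 0.5},
    {"tx": 0,"ty": 0,"tz": 0,"spin": 0,"claw": 0.5},
  ],
)

```text
time_s: 14.93
eef_pos: [0.5883, 0.0948, 0.424]
tool_rot: [[1.0, -0.018, -0.004], [-0.018, -1.0, 0.0], [-0.004, 0.0, -1.0]]
wrist_force: [0.3, 0.6, -2.2]
gripper_width: 0.0586
```

jog_arm(
  plan=[
    {"tx": -18.1,"ty": 34.9,"tz": 0,"spin": 0,"claw": 0.5},
    {"tx": -18.1,"ty": 34.9,"tz": 0,"spin": 0,"claw": 0.5},
    {"tx": -18.1,"ty": 34.9,"tz": 0,"spin": 0,"claw": 0.5},
    {"tx": -18.1,"ty": 34.9,"tz": 0,"spin": 0,"claw": 0.5},
    {"tx": -18.1,"ty": 34.9,"tz": 0,"spin": 0,"claw": 0.5},
    {"tx": -18.1,"ty": 34.9,"tz": 0,"spin": 0,"claw": 0.5},
    {"tx": -18.1,"ty": 34.9,"tz": 0,"spin": 0,"claw": 0.5},
    {"tx": 0,"ty": 0,"tz": 40,"spin": 0,"claw": 0.5},
    {"tx": 0,"ty": 0,"tz": 40,"spin": 0,"claw": 0.5},
    {"tx": 0,"ty": 0,"tz": 40,"spin": 0,"claw": 0.5},
    {"tx": 0,"ty": 0,"tz": 40,"spin": 0,"claw": 0.5},
    {"tx": 0,"ty": 0,"tz": 0,"spin": 0,"claw": 0.5},
  ],
)

```text
time_s: 15.93
eef_pos: [0.4521, -0.1441, 0.2586]
tool_rot: [[1.0, -0.014, -0.017], [-0.014, -1.0, 0.01], [-0.017, -0.01, -1.0]]
wrist_force: [-1.3, 1.4, -1.5]
gripper_width: 0.0587
```

Run:
```python
from h import *
s=sense();print(s["eef_pos"],s["time_s"])
J=[]
for n in range(3):
  for c in("side","wrist"):
    im=read_camera(c);
    if c=="side": im2=im
    for q in("jar_mid","pad_top"):
      print(c,q,[(round(e["conf"],2),np.round(e["location"],3).tolist()) for e in landmark_of(q,c)][:3])
s=sense();print(s["eef_pos"],s["wrist_force"],s["time_s"])
cv2.imwrite("pics/w5.png",np.hstack([cv2.resize(im,(400,300)),cv2.resize(im2[110:230,230:390],(400,300),interpolation=cv2.INTER_CUBIC)])[:,:,::-1])
```

```text
[ 0.45211736 -0.14413383  0.25856828] 15.9333
side jar_mid [(0.77, [0.455, -0.147, 0.25]), (0.69, [0.401, 0.15, 0.03]), (0.23, [0.618, 0.1, 0.05])]
side pad_top [(0.46, [0.489, -0.146, 0.007])]
wrist jar_mid [(0.95, [0.398, 0.148, 0.031])]
wrist pad_top [(0.97, [0.487, -0.146, 0.003])]
side jar_mid [(0.96, [0.462, -0.152, 0.261]), (0.66, [0.398, 0.147, 0.031])]
side pad_top [(0.63, [0.489, -0.148, 0.007]), (0.37, [0.367, 0.024, -0.001])]
wrist jar_mid [(0.97, [0.398, 0.148, 0.029])]
wrist pad_top [(0.88, [0.484, -0.15, 0.004])]
side jar_mid [(0.98, [0.397, 0.149, 0.031]), (0.85, [0.463, -0.148, 0.259]), (0.75, [0.366, 0.026, -0.004])]
side pad_top [(0.67, [0.489, -0.145, 0.006])]
wrist jar_mid [(0.95, [0.391, 0.148, 0.03]), (0.66, [0.612, 0.004, 0.159])]
wrist pad_top [(0.75, [0.489, -0.145, 0.008]), (0.2, [0.611, 0.102, -0.003])]
[ 0.45818209 -0.14728077  0.26641134] [-0.89571717 -0.48521966 -1.16336839] 16.8333
```

View pics/w5.png

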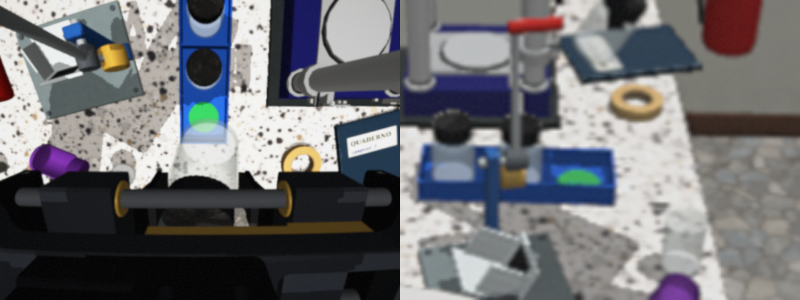

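The tilted jar is at (210,160) in the wrist half, above the front of the green pad at (203,118). The gate arm still stands open. I descend to just above the pad, then feel for contact.

jog_arm(
  plan=[
    {"tx": -2,"ty": 0,"tz": 40,"spin": 0,"claw": 0.5},
    {"tx": 0,"ty": 0,"tz": 40,"spin": 0,"claw": 0.5},
    {"tx": 0,"ty": 0,"tz": 40,"spin": 0,"claw": 0.5},
    {"tx": 0,"ty": 0,"tz": 35,"spin": 0,"claw": 0.5},
    {"tx": 0,"ty": 0,"tz": 18,"spin": 0,"claw": 0.5},
    {"tx": 0,"ty": 0,"tz": 0,"spin": 0,"claw": 0.5},
    {"tx": 0,"ty": 0,"tz": 0,"spin": 0,"claw": 0.5},
    {"tx": 0,"ty": 0,"tz": 0,"spin": 0,"claw": 0.5},
    {"tx": 0,"ty": 0,"tz": 0,"spin": 0,"claw": 0.5},
  ],
)

```text
time_s: 17.58
eef_pos: [0.4576, -0.148, 0.0951]
tool_rot: [[1.0, -0.016, 0.003], [-0.016, -1.0, -0.002], [0.003, 0.002, -1.0]]
wrist_force: [0.2, -0.1, -1.4]
gripper_width: 0.059
```

jog_arm(
  plan=[
    {"tx": 0,"ty": 0,"tz": 4,"spin": 0,"claw": 0.5},
    {"tx": 0,"ty": 0,"tz": 4,"spin": 0,"claw": 0.5},
    {"tx": 0,"ty": 0,"tz": 0,"spin": 0,"claw": 0.5},
    {"tx": 0,"ty": 0,"tz": 0,"spin": 0,"claw": 0.5},
    {"tx": 0,"ty": 0,"tz": 0,"spin": 0,"claw": 0.5},
  ],
)

```text
time_s: 18.0
eef_pos: [0.4563, -0.1473, 0.0856]
tool_rot: [[1.0, -0.016, 0.0], [-0.016, -1.0, -0.0], [0.0, 0.0, -1.0]]
wrist_force: [0.9, -0.1, -1.1]
gripper_width: 0.0586
```

jog_arm(
  plan=[
    {"tx": 0,"ty": 0,"tz": 3,"spin": 0,"claw": 0.5},
    {"tx": 0,"ty": 0,"tz": 3,"spin": 0,"claw": 0.5},
    {"tx": 0,"ty": 0,"tz": 0,"spin": 0,"claw": 0.5},
    {"tx": 0,"ty": 0,"tz": 0,"spin": 0,"claw": 0.5},
    {"tx": 0,"ty": 0,"tz": 0,"spin": 0,"claw": 0.5},
  ],
)

```text
time_s: 18.42
eef_pos: [0.4562, -0.1472, 0.0793]
tool_rot: [[1.0, -0.016, -0.0], [-0.016, -1.0, 0.0], [-0.0, -0.0, -1.0]]
wrist_force: [0.4, 0.3, -1.7]
gripper_width: 0.0585
```

jog_arm(
  plan=[
    {"tx": 0,"ty": 0,"tz": 3,"spin": 0,"claw": 0.5},
    {"tx": 0,"ty": 0,"tz": 0,"spin": 0,"claw": 0.5},
    {"tx": 0,"ty": 0,"tz": 0,"spin": 0,"claw": 0.5},
    {"tx": 0,"ty": 0,"tz": 0,"spin": 0,"claw": 0.5},
  ],
)

```text
time_s: 18.75
eef_pos: [0.4565, -0.1474, 0.0765]
tool_rot: [[1.0, -0.016, 0.0], [-0.016, -1.0, -0.0], [0.0, 0.0, -1.0]]
wrist_force: [-0.5, 0.4, -1.6]
gripper_width: 0.0589
```

jog_arm(
  plan=[
    {"tx": 0,"ty": 0,"tz": 2,"spin": 0,"claw": 0.5},
    {"tx": 0,"ty": 0,"tz": 0,"spin": 0,"claw": 0.5},
    {"tx": 0,"ty": 0,"tz": 0,"spin": 0,"claw": 0.5},
  ],
)

```text
time_s: 19.0
eef_pos: [0.4569, -0.1476, 0.0746]
tool_rot: [[1.0, -0.016, 0.001], [-0.016, -1.0, -0.001], [0.001, 0.001, -1.0]]
wrist_force: [1.6, -1.1, 0.2]
gripper_width: 0.0588
```

jog_arm(
  plan=[
    {"tx": 0,"ty": 0,"tz": 2,"spin": 0,"claw": 0.5},
    {"tx": 0,"ty": 0,"tz": 0,"spin": 0,"claw": 0.5},
    {"tx": 0,"ty": 0,"tz": 0,"spin": 0,"claw": 0.5},
  ],
)

```text
time_s: 19.25
eef_pos: [0.4574, -0.1479, 0.0727]
tool_rot: [[1.0, -0.016, 0.003], [-0.016, -1.0, -0.001], [0.003, 0.001, -1.0]]
wrist_force: [3.1, 0.5, 1.3]
gripper_width: 0.0586
```

Contact is at z≈0.0755. Next I pivot the jar upright about its lower edge, with light grip, and watch the force.

jog_arm(
  plan=[
    {"tx": 0,"ty": 0,"tz": 0,"spin": 0,"claw": 0.5},
    {"tx": 4,"ty": 0,"tz": -0.5,"spin": 0,"claw": 0.5},
    {"tx": 4,"ty": 0,"tz": 0,"spin": 0,"claw": 0.5},
    {"tx": 4,"ty": 0,"tz": 0.1,"spin": 0,"claw": 0.5},
    {"tx": 4,"ty": 0,"tz": 0.4,"spin": 0,"claw": 0.5},
    {"tx": 4,"ty": 0,"tz": 0.6,"spin": 0,"claw": 0.5},
    {"tx": 0,"ty": 0,"tz": 0,"spin": 0,"claw": 0.5},
    {"tx": 0,"ty": 0,"tz": 0,"spin": 0,"claw": 0.5},
  ],
  grip_force=7,
)

```text
time_s: 19.92
eef_pos: [0.4765, -0.1475, 0.072]
tool_rot: [[1.0, -0.016, 0.0], [-0.016, -1.0, -0.0], [0.0, 0.0, -1.0]]
wrist_force: [-0.2, 0.5, 3.2]
gripper_width: 0.0588
```

Run:
```python
from h import *
im=read_camera("wrist");im2=read_camera("side");print([(round(e["conf"],2),np.round(e["location"],3).tolist()) for e in landmark_of("jar_mid","side")][:3])
s=sense();print(s["eef_pos"],s["wrist_force"],s["time_s"])
cv2.imwrite("pics/w6.png",np.hstack([cv2.resize(im[190:400,140:420],(400,300)),cv2.resize(im2[130:210,250:357],(400,300),interpolation=cv2.INTER_CUBIC)])[:,:,::-1])
```

```text
[(0.69, [0.479, -0.149, 0.061]), (0.65, [0.398, 0.147, 0.032])]
[ 0.4763414  -0.14752271  0.07200998] [-0.08158789  0.41552039  3.55306367] 20.0667
```

View pics/w6.png

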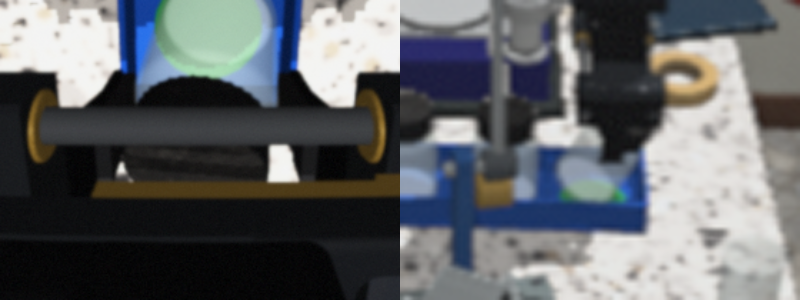

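jog_arm(
  plan=[
    {"tx": 3.8,"ty": 0,"tz": 0.7,"spin": 0,"claw": 0.5},
    {"tx": 3.8,"ty": 0,"tz": 0.9,"spin": 0,"claw": 0.5},
    {"tx": 3.8,"ty": 0,"tz": 1.1,"spin": 0,"claw": 0.5},
    {"tx": 0,"ty": 0,"tz": 0,"spin": 0,"claw": 0.5},
    {"tx": 0,"ty": 0,"tz": 0,"spin": 0,"claw": 0.5},
  ],
)

```text
time_s: 20.48
eef_pos: [0.489, -0.1479, 0.0704]
tool_rot: [[1.0, -0.017, 0.003], [-0.017, -1.0, -0.001], [0.003, 0.001, -1.0]]
wrist_force: [0.3, 1.6, 9.9]
gripper_width: 0.0596
```

Run:
```python
from h import *
for n in range(3):
    im2=read_camera("side");print([np.round(e["location"],3).tolist() for e in landmark_of("jar_mid","side")][:3])
s=sense();print(s["eef_pos"],s["wrist_force"],s["wrist_torque"],s["time_s"])
```

```text
[[0.402, 0.151, 0.031], [0.487, -0.152, 0.06], [0.363, 0.027, -0.001]]
[[0.489, -0.151, 0.065], [0.398, 0.15, 0.029]]
[[0.486, -0.15, 0.064], [0.398, 0.148, 0.031]]
[ 0.4889094  -0.14794873  0.07035002] [ 0.62428136  2.16053358 10.74733215] [ 0.56953277 -0.08345598 -0.03080803] 20.7833
```

jog_arm(
  plan=[
    {"tx": 0,"ty": 0,"tz": -1.5,"spin": 0,"claw": 0.5},
    {"tx": 0,"ty": 0,"tz": 0,"spin": 0,"claw": 0.5},
    {"tx": 0,"ty": 0,"tz": 0,"spin": 0,"claw": 0.5},
  ],
)

```text
time_s: 21.03
eef_pos: [0.4879, -0.1479, 0.0707]
tool_rot: [[1.0, -0.016, 0.001], [-0.016, -1.0, -0.0], [0.001, 0.0, -1.0]]
wrist_force: [0.4, 0.3, 3.2]
gripper_width: 0.0592
```

Run:
```python
from h import *
im=read_camera("wrist");im2=read_camera("side")
t=trace("jar_mid","wrist")
for e in t[:3]:
    v,u=np.nonzero(e["pixels"]);print(round(e["conf"],2),u.min(),u.max(),v.min(),v.max(),len(u))
s=sense();print(s["eef_pos"],s["wrist_force"],s["time_s"])
cv2.imwrite("pics/w7.png",np.hstack([cv2.resize(im[100:400,80:480],(400,300)),cv2.resize(im2[130:205,270:370],(400,300),interpolation=cv2.INTER_CUBIC)])[:,:,::-1])
```

```text
0.97 224 334 180 316 9560
0.52 0 137 0 204 21359
[ 0.48786096 -0.14792182  0.07069081] [ 0.2278294  -0.50445142  3.76275479] 21.1833
```

View pics/w7.png

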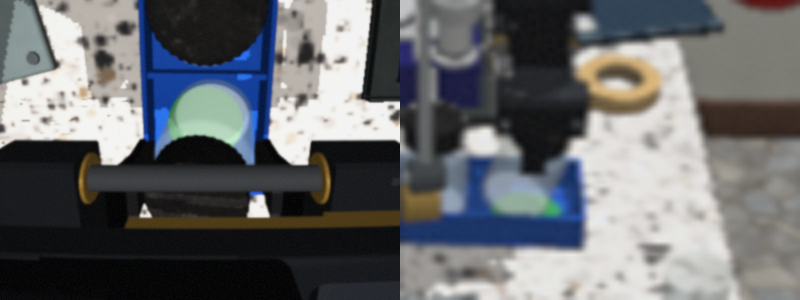

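```bash
cat > pj.py <<'E'
from h import *
def setup():
    m=camera_model("wrist");s=sense();E=m["extrinsics"];f=210/np.tan(np.radians(m["fovy"]/2))
    K=np.array([[f,0,m["cx"]],[0,f,m["cy"]],[0,0,1]]);iv=np.linalg.inv(E)
    def pj(P):
        c=(iv[:3,:3]@np.asarray(P).T).T+iv[:3,3]
        return cv2.projectPoints(c.reshape(-1,1,3),np.zeros(3),np.zeros(3),K,np.array(m["dist_coeffs"]))[0].reshape(-1,2)
    return s,pj
t=np.linspace(0,2*np.pi,60)
def disc(foot,a,L,r):
    ax=np.array([-np.sin(a),0,np.cos(a)]);e=np.array([np.cos(a),0,np.sin(a)])
    return foot+ax*L+r*np.outer(np.cos(t),e)+r*np.outer(np.sin(t),[0,1,0])
E
python3 - <<'E'
from pj import *
s,pj=setup();x0=s["eef_pos"][0];y=s["eef_pos"][1]
# low edge z=.006; pivot (tcp-5mm x, +8mm z) at unknown L on axis
for a in np.radians([0,5,10,15,20,29]):
    pz=s["eef_pos"][2]+.008; L=(pz-.006-.03*np.sin(a))/np.cos(a)
    for px in(-.005,0):
        foot=np.array([x0+px+L*np.sin(a),y,pz-L*np.cos(a)])
        o=[]
        for l,r in((0,.03),(.086,.027),(.1,.027)):
            q=pj(disc(foot,a,l,r));o.append((q[:,1].min().round(),q[:,1].max().round(),q[:,0].min().round(),q[:,0].max().round()))
        print(np.degrees(a).round(),px,"L",L.round(4),"foot x",foot[0].round(4),*[tuple(map(int,i)) for i in o])
q=pj(np.array([.488,-.148,.006])+.031*np.c_[np.cos(t),np.sin(t),0*t]);print("pad",q.min(0),q.max(0))
im=read_camera("wrist");g=(im[:,:,1].astype(int)-im[:,:,2]>25)&(im[:,:,1].astype(int)-im[:,:,0]>25);v,u=np.nonzero(g[150:260,200:380]);print("green",u.min()+200,u.max()+200,v.min()+150,v.max()+150)
E
```

```text
0.0 -0.005 L 0.0727 foot x 0.4829 (195, 264, 249, 321) (233, 323, 236, 336) (243, 340, 231, 341)
0.0 0 L 0.0727 foot x 0.4879 (188, 258, 249, 322) (224, 316, 235, 336) (233, 332, 231, 341)
5.0 -0.005 L 0.0703 foot x 0.489 (188, 257, 248, 322) (239, 325, 235, 336) (252, 344, 231, 341)
5.0 0 L 0.0703 foot x 0.494 (182, 251, 248, 322) (229, 318, 235, 337) (242, 336, 230, 342)
10.0 -0.005 L 0.0685 foot x 0.4948 (182, 250, 247, 323) (246, 326, 235, 337) (262, 347, 231, 342)
10.0 0 L 0.0685 foot x 0.4998 (176, 245, 247, 323) (236, 319, 234, 337) (252, 339, 230, 342)
15.0 -0.005 L 0.0672 foot x 0.5003 (177, 243, 247, 323) (253, 327, 235, 337) (272, 348, 231, 342)
15.0 0 L 0.0672 foot x 0.5053 (170, 238, 246, 323) (243, 319, 234, 337) (262, 341, 230, 342)
20.0 -0.005 L 0.0664 foot x 0.5056 (171, 237, 246, 324) (260, 326, 235, 337) (282, 349, 231, 341)
20.0 0 L 0.0664 foot x 0.5106 (164, 231, 245, 324) (250, 319, 234, 337) (272, 341, 230, 342)
29.0 -0.005 L 0.0665 foot x 0.5151 (162, 223, 244, 325) (271, 322, 236, 337) (297, 346, 232, 340)
29.0 0 L 0.0665 foot x 0.5201 (154, 217, 244, 325) (261, 315, 235, 337) (287, 338, 232, 341)
pad [247.43985704 187.00166019] [322.87561785 259.18390084]
green 249 320 188 245
```

The projection fits an upright jar: cap far edge at v≈235 and foot edge at v≈184, so tilt is about 0–3°, and foot x≈0.488 is on the pad centre. The TCP height also matches a standing jar. I ease the grip, then open and back off upward.

jog_arm(
  plan=[
    {"tx": 0,"ty": 0,"tz": 0,"spin": 0,"claw": 0.5},
    {"tx": 0,"ty": 0,"tz": 0,"spin": 0,"claw": 0.5},
    {"tx": 0,"ty": 0,"tz": -0.5,"spin": 0,"claw": 0.5},
    {"tx": 0,"ty": 0,"tz": -0.5,"spin": 0,"claw": 0.5},
    {"tx": 0,"ty": 0,"tz": 0,"spin": 0,"claw": 0.5},
    {"tx": 0,"ty": 0,"tz": 0,"spin": 0,"claw": 0.5},
  ],
  grip_force=3,
)

```text
time_s: 21.73
eef_pos: [0.4869, -0.1474, 0.0712]
tool_rot: [[1.0, -0.016, -0.002], [-0.016, -1.0, 0.001], [-0.002, -0.001, -1.0]]
wrist_force: [0.2, 0.0, -1.7]
gripper_width: 0.0602
```

jog_arm(
  plan=[
    {"tx": 0,"ty": 0,"tz": 0,"spin": 0,"claw": 0.72},
    {"tx": 0,"ty": 0,"tz": 0,"spin": 0,"claw": 0.74},
    {"tx": 0,"ty": 0,"tz": 0,"spin": 0,"claw": 0.78},
    {"tx": 0,"ty": 0,"tz": 0,"spin": 0,"claw": 0.84},
    {"tx": 0,"ty": 0,"tz": 0,"spin": 0,"claw": 0.9},
    {"tx": 0,"ty": 0,"tz": 0,"spin": 0,"claw": 0.9},
    {"tx": 0,"ty": 0,"tz": 0,"spin": 0,"claw": 0.9},
  ],
)

```text
time_s: 22.32
eef_pos: [0.4876, -0.1478, 0.0717]
tool_rot: [[1.0, -0.016, 0.0], [-0.016, -1.0, -0.0], [0.0, 0.0, -1.0]]
wrist_force: [0.6, 0.3, -0.1]
gripper_width: 0.0771
```

Run:
```python
from pj import *
im=read_camera("wrist")
e=landmark_of("jar_mid","wrist")[:3];print([np.round(i["location"],3).tolist() for i in e])
read_camera("side");print([np.round(i["location"],3).tolist() for i in landmark_of("jar_mid","side")[:3]])
s,pj=setup();print(s["eef_pos"],s["wrist_force"],s["gripper_width"])
x0,y=s["eef_pos"][:2]
o=im[100:400,80:480,::-1].copy()
for l,r in((0,.03),(.1,.027)):
    cv2.polylines(o,[np.int32(pj(disc(np.array([.488,-.148,.006]),0,l,r))-[80,100])],True,(0,0,255),1)
cv2.imwrite("pics/w8.png",cv2.resize(o,None,fx=2,fy=2))
```

```text
[]
[[0.399, 0.151, 0.028], [0.497, -0.154, 0.059], [0.666, -0.156, 0.005]]
[ 0.48761801 -0.14775993  0.07167518] [-0.55213109  0.11276514 -0.56589522] 0.0782935529677079
```

View pics/w8.png

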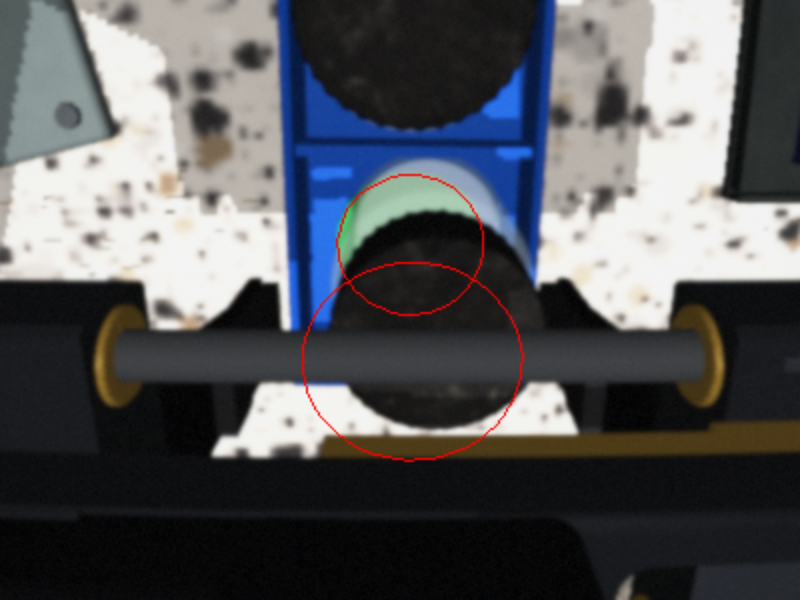

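The overlay shows the jar has shifted. It stands free, but the cap is at display (438,320), so it is off-centre towards +x and -y from the red prediction, and the pad shows at its left edge. I measure the offset so I can regrip and centre it. That was picture 12, so the remaining checks are numeric.

Run:
```python
from pj import *
s,pj=setup()
def f(p):
    ft=np.array([p[0],p[1],.006]);a=pj(np.r_[disc(ft,p[2],.086,.027),disc(ft,p[2],.1,.027)]);b=pj(disc(ft,p[2],0,.03))
    return [a[:,0].min()-245,a[:,0].max()-352.5,a[:,1].min()-205,a[:,1].max()-314,b[:,1].min()-179]
r=least_squares(f,[.49,-.15,0],x_scale=[.01,.01,.1]);print(r.x,np.degrees(r.x[2]),np.round(r.fun,1))
for c in("side","top","side","side"):
    read_camera(c);print(c,[np.round(i["location"],3).tolist() for i in landmark_of("jar_mid",c)[:4]],[np.round(i["location"],3).tolist() for i in landmark_of("jar_a",c)[:4]])
s=sense();print(s["eef_pos"],s["time_s"])
```

```text
[ 0.4947995  -0.15421874 -0.02806194] -1.6078306687885648 [-2.1  2.1 -0.3  0.7 -0. ]
side [[0.499, -0.156, 0.06], [0.666, -0.157, 0.007], [0.401, 0.148, 0.03]] [[0.665, -0.157, 0.001], [0.569, -0.147, 0.009], [0.55, -0.03, 0.315], [0.363, 0.026, -0.002]]
top [[0.402, 0.148, 0.033]] [[0.663, -0.151, 0.007], [0.57, -0.156, 0.003]]
side [[0.398, 0.147, 0.031], [0.497, -0.154, 0.059]] [[0.571, -0.15, 0.009], [0.663, -0.153, 0.004]]
side [[0.399, 0.152, 0.033], [0.497, -0.154, 0.061]] [[0.665, -0.154, 0.006], [0.571, -0.148, 0.007]]
[ 0.48760382 -0.1477735   0.0716317 ] 23.1167
```

jog_arm(
  plan=[
    {"tx": 0,"ty": 0,"tz": 0,"spin": 0,"claw": 1},
    {"tx": 0,"ty": 0,"tz": 0,"spin": 0,"claw": 1},
    {"tx": 4,"ty": 3,"tz": 0,"spin": 0,"claw": 1},
    {"tx": 4,"ty": 3.2,"tz": 0,"spin": 0,"claw": 1},
    {"tx": 0,"ty": 0,"tz": 9,"spin": 0,"claw": 1},
    {"tx": 0,"ty": 0,"tz": 9,"spin": 0,"claw": 1},
    {"tx": 0,"ty": 0,"tz": 0,"spin": 0,"claw": 1},
    {"tx": 0,"ty": 0,"tz": 0,"spin": 0,"claw": 1},
  ],
)

```text
time_s: 23.78
eef_pos: [0.4945, -0.1536, 0.0525]
tool_rot: [[1.0, -0.016, -0.003], [-0.016, -1.0, 0.002], [-0.003, -0.001, -1.0]]
wrist_force: [-0.8, 0.9, 0.1]
gripper_width: 0.0873
```

jog_arm(
  plan=[
    {"tx": 0,"ty": 0,"tz": 0,"spin": 0,"claw": 0.5},
    {"tx": 0,"ty": 0,"tz": 0,"spin": 0,"claw": 0.5},
    {"tx": 0,"ty": 0,"tz": 0,"spin": 0,"claw": 0.5},
    {"tx": 0,"ty": 0,"tz": 0,"spin": 0,"claw": 0.5},
    {"tx": 0,"ty": 0,"tz": 0,"spin": 0,"claw": 0.5},
    {"tx": 0,"ty": 0,"tz": 0,"spin": 0,"claw": 0.5},
  ],
  grip_force=10,
)

```text
time_s: 24.28
eef_pos: [0.4956, -0.1542, 0.0539]
tool_rot: [[1.0, -0.016, 0.0], [-0.016, -1.0, -0.0], [0.0, 0.0, -1.0]]
wrist_force: [0.1, -0.2, 0.4]
gripper_width: 0.06
```

```bash
cat > cap.py <<'E'
from pj import *
def cap(centre):
    """upright-jar x,y from dark cap region in wrist picture near predicted place"""
    im=read_camera("wrist");s,pj=setup()
    t=[e for e in trace("jar_mid","wrist")]
    for e in t[:3]:
        v,u=np.nonzero(e["pixels"]);print("trace",round(e["conf"],2),u.min(),u.max(),v.min(),v.max())
    for nm,l,r in(("foot",0,.03),("shoulder",.086,.03),("cap86",.086,.027),("cap100",.1,.027)):
        q=pj(disc(np.array([*centre,.006]),0,l,r));print(nm,q.min(0).round(),q.max(0).round())
    g=(im[:,:,1].astype(int)-im[:,:,2]>15)&(im[:,:,1].astype(int)-im[:,:,0]>15)
    v,u=np.nonzero(g[120:300,200:380]);print("green",u.min()+200,u.max()+200,v.min()+120,v.max()+120,len(u))
    print([np.round(i["location"],3).tolist() for i in landmark_of("jar_mid","wrist")[:3]])
    for n in range(2):
        read_camera("side");print("side",[np.round(i["location"],3).tolist() for i in landmark_of("jar_mid","side")[:3]])
    s=sense();print(s["eef_pos"],s["wrist_force"],s["gripper_width"],s["time_s"])
E
python3 -c "
from cap import *
cap((.4955,-.154))"
```

```text
trace 0.88 223 343 195 317
foot [246. 193.] [324. 267.]
shoulder [223. 229.] [348. 341.]
cap86 [229. 235.] [342. 336.]
cap100 [223. 247.] [348. 356.]
green 238 314 201 245 1588
[]
side [[0.496, -0.155, 0.06], [0.574, -0.147, 0.009]]
side [[0.399, 0.152, 0.032], [0.497, -0.155, 0.059], [0.386, 0.312, -0.001]]
[ 0.49565693 -0.15419102  0.05383836] [-0.61794859  0.6633829   2.20358474] 0.06018896255043584 24.6333
```

jog_arm(
  plan=[
    {"tx": 0,"ty": 0,"tz": -3,"spin": 0,"claw": 0.5},
    {"tx": 0,"ty": 0,"tz": -3,"spin": 0,"claw": 0.5},
    {"tx": 0,"ty": 0,"tz": 0,"spin": 0,"claw": 0.5},
    {"tx": -3.7,"ty": -3.3,"tz": 0,"spin": 0,"claw": 0.5},
    {"tx": -3.7,"ty": -3.3,"tz": 0,"spin": 0,"claw": 0.5},
    {"tx": 0,"ty": 0,"tz": 0,"spin": 0,"claw": 0.5},
    {"tx": 0,"ty": 0,"tz": 0,"spin": 0,"claw": 0.5},
    {"tx": 0,"ty": 0,"tz": 0,"spin": 0,"claw": 0.5},
  ],
  grip_force=12,
)

```text
time_s: 25.3
eef_pos: [0.4882, -0.1473, 0.0596]
tool_rot: [[1.0, -0.016, 0.0], [-0.016, -1.0, -0.0], [0.0, 0.0, -1.0]]
wrist_force: [-0.3, -0.6, -2.0]
gripper_width: 0.0604
```

jog_arm(
  plan=[
    {"tx": 0,"ty": 0,"tz": 2,"spin": 0,"claw": 0.5},
    {"tx": 0,"ty": 0,"tz": 2,"spin": 0,"claw": 0.5},
    {"tx": 0,"ty": 0,"tz": 1,"spin": 0,"claw": 0.5},
    {"tx": 0,"ty": 0,"tz": 1,"spin": 0,"claw": 0.5},
    {"tx": 0,"ty": 0,"tz": 0,"spin": 0,"claw": 0.5},
    {"tx": 0,"ty": 0,"tz": 0,"spin": 0,"claw": 0.5},
    {"tx": 0,"ty": 0,"tz": 0,"spin": 0,"claw": 0.5},
  ],
)

```text
time_s: 25.88
eef_pos: [0.4883, -0.1475, 0.0538]
tool_rot: [[1.0, -0.016, 0.0], [-0.016, -1.0, -0.0], [0.0, 0.0, -1.0]]
wrist_force: [0.3, -0.1, 1.7]
gripper_width: 0.0598
```

```bash
python3 -c "
from cap import *
cap((.4884,-.1475))"
```

```text
trace 0.78 224 343 191 316
foot [246. 192.] [324. 267.]
shoulder [223. 228.] [348. 340.]
cap86 [230. 235.] [342. 335.]
cap100 [224. 246.] [348. 355.]
green 246 325 191 238 2312
[]
side [[0.4, 0.151, 0.026], [0.492, -0.149, 0.059], [0.576, -0.148, -0.004]]
side [[0.399, 0.522, 0.001], [0.401, 0.147, 0.028], [0.49, -0.148, 0.058]]
[ 0.48832624 -0.14745798  0.05382334] [-0.57518144  0.36999669  3.33598936] 0.06029232958981633 26.2333
```

jog_arm(
  plan=[
    {"tx": 0,"ty": 0,"tz": 0,"spin": 0,"claw": 0.5},
    {"tx": 0,"ty": 0,"tz": 0,"spin": 0,"claw": 0.5},
    {"tx": 0,"ty": 0,"tz": 0,"spin": 0,"claw": 0.7},
    {"tx": 0,"ty": 0,"tz": 0,"spin": 0,"claw": 0.72},
    {"tx": 0,"ty": 0,"tz": 0,"spin": 0,"claw": 0.74},
    {"tx": 0,"ty": 0,"tz": 0,"spin": 0,"claw": 0.78},
    {"tx": 0,"ty": 0,"tz": 0,"spin": 0,"claw": 0.85},
    {"tx": 0,"ty": 0,"tz": 0,"spin": 0,"claw": 0.95},
    {"tx": 0,"ty": 0,"tz": 0,"spin": 0,"claw": 0.95},
    {"tx": 0,"ty": 0,"tz": 0,"spin": 0,"claw": 0.95},
  ],
  grip_force=3,
)

```text
time_s: 27.07
eef_pos: [0.4883, -0.1474, 0.0536]
tool_rot: [[1.0, -0.016, 0.0], [-0.016, -1.0, 0.0], [0.0, -0.0, -1.0]]
wrist_force: [0.0, -0.6, -0.4]
gripper_width: 0.0805
```

```bash
python3 -c "
from cap import *
cap((.4884,-.1475))"
```

```text
trace 0.74 225 344 191 328
foot [246. 192.] [325. 267.]
shoulder [223. 228.] [349. 340.]
cap86 [230. 235.] [342. 335.]
cap100 [224. 246.] [349. 355.]
green 247 325 191 237 2312
[]
side [[0.402, 0.152, 0.03], [0.49, -0.148, 0.06]]
side [[0.4, 0.152, 0.028], [0.488, -0.152, 0.06]]
[ 0.4882023  -0.14737486  0.05364737] [-0.00807338 -0.59954996 -0.60195557] 0.08294021044844506 27.4167
```

Unchanged on release, and the jar is centred on the pad. I back straight up, then away to the front and up.

jog_arm(
  plan=[
    {"tx": 0,"ty": 0,"tz": -15,"spin": 0,"claw": 0.95},
    {"tx": 0,"ty": 0,"tz": -20,"spin": 0,"claw": 0.95},
    {"tx": 0,"ty": 0,"tz": -25,"spin": 0,"claw": 0.95},
    {"tx": -10,"ty": 5,"tz": -25,"spin": 0,"claw": 0.95},
    {"tx": -20,"ty": 10,"tz": -30,"spin": 0,"claw": 0.95},
    {"tx": -20,"ty": 10,"tz": -30,"spin": 0,"claw": 0.95},
    {"tx": 0,"ty": 20,"tz": -30,"spin": 0,"claw": 0.95},
    {"tx": 0,"ty": 20,"tz": -20,"spin": 0,"claw": 0.95},
    {"tx": 0,"ty": 0,"tz": 0,"spin": 0,"claw": 0.95},
    {"tx": 0,"ty": 0,"tz": 0,"spin": 0,"claw": 0.95},
    {"tx": 0,"ty": 0,"tz": 0,"spin": 0,"claw": 0.95},
    {"tx": 0,"ty": 0,"tz": 0,"spin": 0,"claw": 0.95},
  ],
)

```text
time_s: 28.42
eef_pos: [0.4361, -0.2099, 0.2471]
tool_rot: [[1.0, -0.016, -0.003], [-0.016, -1.0, 0.003], [-0.003, -0.003, -1.0]]
wrist_force: [-0.3, -0.1, -0.8]
gripper_width: 0.0825
```

Run:
```python
from pj import *
for c in("wrist","side","top"):
    im=read_camera(c)
    for q in("jar_mid","jar_a","pad_top","gate_grip","beaker","vial_red","vial_white","wash_bottle","aerosol","marker","tape"):
        print(c,q,[(round(e["conf"],2),np.round(e["location"],3).tolist()) for e in landmark_of(q,c)][:3])
    if c=="wrist":
        s,pj=setup()
        for e in trace("jar_a","wrist")[:4]:
            v,u=np.nonzero(e["pixels"]);print("trace",round(e["conf"],2),u.min(),u.max(),v.min(),v.max())
        for cx in((.4884,-.1475),(.571,-.15)):
            q=pj(np.r_[disc(np.array([*cx,.006]),0,0,.03),disc(np.array([*cx,.006]),0,.1,.027)]);print("pred",cx,q.min(0).round(),q.max(0).round())
s=sense();print(s["eef_pos"],s["wrist_force"],s["time_s"])
```

```text
wrist jar_mid [(0.66, [0.395, 0.149, 0.03])]
wrist jar_a [(0.63, [0.573, -0.154, 0.002]), (0.6, [0.664, -0.152, 0.0])]
wrist pad_top []
wrist gate_grip []
wrist beaker [(0.9, [0.366, 0.034, -0.001])]
wrist vial_red []
wrist vial_white [(0.37, [0.614, 0.007, 0.165])]
wrist wash_bottle []
wrist aerosol [(0.19, [0.662, -0.152, 0.004])]
wrist marker [(0.16, [0.366, 0.03, -0.001])]
wrist tape [(0.92, [0.386, -0.358, -0.0])]
trace 0.85 205 261 0 30
trace 0.67 195 259 40 107
pred (0.4884, -0.1475) [197. 129.] [259. 182.]
pred (0.571, -0.15) [192.  41.] [259. 111.]
side jar_mid [(0.72, [0.49, -0.146, 0.059]), (0.57, [0.399, 0.15, 0.032])]
side jar_a [(0.75, [0.572, -0.149, 0.011]), (0.68, [0.664, -0.156, 0.004])]
side pad_top [(0.2, [0.616, 0.102, 0.005])]
side gate_grip [(0.85, [0.556, -0.03, 0.315]), (0.53, [0.613, 0.005, 0.166]), (0.29, [0.396, 0.527, -0.001])]
side beaker [(0.78, [0.366, 0.027, -0.005]), (0.57, [0.389, 0.316, -0.001])]
side vial_red [(0.56, [0.4, 0.527, -0.0])]
side vial_white [(0.71, [0.796, -0.002, 0.0]), (0.5, [0.388, 0.413, -0.001])]
side wash_bottle []
side aerosol 
[... 243 characters left out ...]
0.665, -0.154, 0.009]), (0.74, [0.573, -0.152, 0.004])]
top pad_top []
top gate_grip [(0.55, [0.556, -0.028, 0.318])]
top beaker [(0.57, [0.368, 0.032, 0.001])]
top vial_red [(0.63, [0.386, 0.317, -0.001]), (0.58, [0.667, -0.153, 0.008])]
top vial_white [(0.55, [0.792, -0.012, -0.002]), (0.15, [0.618, 0.102, 0.0])]
top wash_bottle [(0.71, [0.787, 0.152, 0.003])]
top aerosol [(0.73, [0.367, 0.031, -0.001]), (0.68, [0.401, 0.528, 0.001]), (0.32, [0.553, -0.026, 0.318])]
top marker [(0.45, [0.384, 0.409, 0.001]), (0.22, [0.582, -0.0, 0.142]), (0.16, [0.617, 0.099, 0.004])]
top tape [(0.39, [0.384, -0.355, 0.0])]
[ 0.4371804  -0.21155846  0.24864584] [ 0.28788011  0.47032409 -0.38590835] 30.2667
```

Run:
```python
from pj import *
im=read_camera("wrist");s,pj=setup()
for cx in((.4884,-.1475),(.571,-.151)):
    q=pj(np.r_[disc(np.array([*cx,.006]),0,.1,.027),disc(np.array([*cx,.006]),0,.086,.027)])
    lo,hi=q.min(0),q.max(0);a=np.int32(lo-12);b=np.int32(hi+12)
    d=im[max(a[1],0):b[1],a[0]:b[0]].max(2)<60
    d=d&(np.arange(max(a[1],0),b[1])[:,None]<200)
    v,u=np.nonzero(d);print("pred cap",lo.round(),hi.round(),"dark",u.min()+a[0],u.max()+a[0],v.min()+max(a[1],0),v.max()+max(a[1],0))
print(close_job())
```

```text
pred cap [197. 129.] [250. 182.] dark 199 249 128 177
pred cap [193.  41.] [250. 101.] dark 181 260 43 112
the job is handed in; nothing more can be done
None
```

The job is handed in: the gate is open, and the sample jar stands upright on the green pad in the tray's free cell with the gripper clear of it.

**How it went**
- **Gate:** I gripped the red grip, raised the arm to about 1.6 rad, let go, and it settled at its open stop.
- **Jar:** The tool can only point straight down, so I gripped the leaning jar with the gripper turned 15° to clear the post and the open arm. I lifted it straight up and carried it over the gate. With its lower edge on the pad, I pivoted it upright between lightly closed fingers.
- **Correction:** When I first let go, the jar was standing but about 9 mm off the pad centre. I gripped it again, lifted it about 6 mm, centred it and released it.

**Last checks**
- **Position:** After the second release the jar did not move. The cap outline matched an upright jar at (0.488, -0.148) to within a few pixels.
- **Gate:** The side and top cameras place the grip at about (0.556, -0.029, 0.316), which is the open stop.
- **Other things:** The other jars, the purple look-alike and the bystanders were where they started, within detector noise.
- **Time:** It took about 30 of the 64 s. The highest wrist force I saw was about 16 N.

**Disagreements**
- The cameras put the jar's centre 55–60 mm above the worktop. It should be 56 mm.
- After I backed off, the wrist detector did not report the sample jar. The side and top cameras did.
- My dark-pixel cap check on the neighbouring jar came out wider than predicted, probably because it picked up shadow. The detectors still placed that jar where it was.
- The 12 pictures were used up before the second release, so the final state was checked by numbers only.

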